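# Refit the return spring on the swing-clamp post

### The job

Refit the big tailed return spring on the post of the mortising table's swing clamp: thread it over the post end, the way up it stands, easing it round a little whenever it snags so that its inner tail finds the slot in the upper collar and then the slot in the lower one, and slide it down until it sits fully home on the shoulder. Only gentle pressure, never crush the spring on the post; leave the other parts lying as they are and let go when it is home.

Things in the scene. Friction and masses are not known exactly. Their poses are not given: they have to be found in the camera images.
- spring: Big coil spring (about 70 g) of plain steel wire 3 mm thick, outside diameter 34, bore 28, height 72 mm, standing loose on its lower end. Origin: centre of its underside, z up along it. Both wire ends are straight tails on its +x side. It does not twist. Gripped in its top 30 mm it gives about 1 mm per 1.1 N, solid after 18 mm; 15 mm (16 N) or jamming spoils it. A grip of 8 N holds it.
- spring_mid (a point): Centre of the spring, on its axis half-way up (36 mm above its underside); axes as spring. Grip it in its upper half (best 14 to 20 mm below its top), so that the lower half is free to give, with the fingers closing along its y direction or up to 0.7 rad askew of that, which misses the outer tail and leaves the wrist room to turn.
- spring_top (a point): On the spring's axis, level with its upper end. The upper tail is in line with the top turn and points outward along the spring's +x to 31 mm from the axis.
- spring_foot (a point): On the spring's axis, level with its underside. The lower tail is in line with the bottom turn (flush with the underside) and points inward from the +x side, its tip 7 mm from the axis. In a collar's slot it has little play (0.1 to 0.3 rad each way).
- clamp: Small mortising table fixed on the bench: green foot, aluminium plate 250 x 210 mm, top 45 mm above the bench, wooden fence (top 85 mm up) and a rail along its far (+x) edge. In its middle the swing clamp's upright post: a spindle with two slotted steel collars, locked, not turning. Origin on the bench under the post's axis, z up, x away from the robot at yaw 0.
- post_top (a point): On the post's axis at its upper end, the upper collar's: 152 mm above the bench, 85 above the shoulder. Collars 24 mm in diameter (top 3 mm tapered to 21), each with one straight slot 5 mm wide cut through its full height. The upper slot's direction is unmeasured: 0.3 rad clockwise to 1.4 counter-clockwise (from above) of clamp's +x. Look, or feel for it by turning the spring.
- post_neck (a point): On the post's axis at the lower collar's top, 38 mm above the shoulder. Between the collars (38 to 47 mm) is a bare neck, 11 mm thick, where the tail can turn freely. The lower slot's direction is unmeasured too: 1.4 rad clockwise to 0.3 counter-clockwise of clamp's +x. The tail rests on each collar's top until it is turned over the slot and drops in.
- post_seat (a point): On the post's axis, level with the top of the shoulder (a collar 42 mm in diameter, 67 mm above the bench) on which the spring must sit. Axes as clamp.
- plain_spring: A smaller spring of thin wire, without tails, 25 mm outside, 58 mm high, standing on the bench: not wanted. Origin at the centre of its underside. It and the big spring may change places.
- clamp_arm: The swing clamp's aluminium arm, a bar 170 x 44 x 20 mm with a hole, lying on the bench: leave. Origin at the centre of its underside.
- star_knob: Black five-lobed hand knob, 58 mm wide, 38 mm high, on the bench: leave. Origin at the centre of its underside.
- chuck: Steel drill chuck standing on the bench, 43 mm diameter, 74 mm high: leave. Origin at the centre of its underside.

How it is judged:
By the outcome, as a careful person would: the job done as asked, in the order asked, and still so for the second after the job is handed in, with the robot touching nothing.
It also fails if it takes over 72 s, if anything falls off the work surface, if the arm or the gripper's body presses on something with over 40 N, if the wrist force passes 120 N, or if a joint passes its speed limit or range.

### The arm

A 6-joint arm with a two-finger parallel gripper is mounted at the origin on the work surface. World frame = base frame: x ahead of the robot, y to its left, z up, the work surface at z = 0. Lengths are in mm, angles in rad, forces in N, time in s.
With the tool pointing down it reaches from about 300 to 850 mm from the base axis. Payload 4.2 kg.
Tool frame: the origin (TCP) lies at the centre of the arm's flange, where the gripper is bolted on; the fingertips stand 191 mm ahead of it and the grasp point (between the pads) lies 172 mm ahead of it (ctrl.hold_point_z is the distance from the TCP to the grasp point, in mm); x points along the fingers, y is the direction in which the jaws open and shut, and the axes are right-handed (so a half turn about x gives the same grasp; the last joint's range is limited). The gripper opens to 91 mm and grips with 3 to 60 N. Pads are 32 mm wide; open, the fingers measure 118 mm over their backs; the gripper's body (76 mm by 178 mm) begins 60 mm behind the grasp point.
Start: joints at [-1.194, 0.32, 1.565, -0, 1.257, -0.02], TCP at [222.218, -530.323, 404.776] pointing down, gripper open.
Joint ranges: [-3.11, 3.11], [-0.84, 2.01], [0.21, 2.61], [-1.34, 4.49], [0.05, 2.63], [-2.56, 2.56]. Speed limits (rad/s): [2.57, 2.57, 3.14, 3.14, 3.14, 3.14].

### API

Orientations are given as a unit quaternion [w, x, y, z].
In Python, from workcell import readout, snapshot, get_calibration, order, ctrl gives the robot as it stands.
- The arm moves only by the tool move_arm, never from a script. Its argument "increments" is a list of rows, each a list of 3 entries, a list of its own where there are three numbers: the closure, from 0 (fully open) to 1 (shut), then the shift along the tool's x, y, z in m, then the turn, a rotation vector about the tool's x, y, z in degrees. In form: [[fingers, [dx, dy, dz], [rx, ry, rz]], ...]. A call has 1 to 5 rows; each row is the pose to reach, as a shift and turn from the pose measured when the call began, along the tool's axes at that moment; what a row does not reach only later rows make up. A row lasts 1/10 s, in which the tool goes at most 50 mm and 8.59 degrees, less where a joint would pass 70% of its speed; a pose out of reach is approached as far as the arm can. A call with a gripper value outside its range is refused whole. The fingers move at their own pace and stop on an object; the grip force is fixed at half the most. Time passes only in rows, so rows that repeat a pose let the fingers close. It gives the time, the measured TCP pose, the force and the opening at its end, in the units of the state.
- readout.observe(): the state, without advancing time (a new reading comes with each control period).
- snapshot(name): name is "scene" or "top" or "wrist"; returns (picture, depth): 420x560x3 uint8, blue, green, red; 420x560 float32, mm along the optical axis (not along the pixel's ray), 0 where there is no reading.
- get_calibration(name): a dict with "K" (3x3 intrinsics, pixels), "rvec" (rotation vector, rad) and "tvec" (3), from world to camera coordinates, as OpenCV has them; the wrist camera has in their place "hand_eye" (4x4, takes a point from camera to tool coordinates, whose origin is the TCP and whose axes are the tool frame's). Camera axes: x right, y down, z forward; pixel columns grow to the right and rows downward; lengths in mm; the calibration is good to about 2 mm. A picture is of the moment at which its call begins: read the wrist's pose just before it. get_calibration takes no time and is no camera call.
- order.hand_in(): hands the job in, once; it reports no verdict.
The state is a dict: "time_s": time; "joint_positions": joint angles; "joint_velocities": joint speeds; "tau": joint torques, N m; "eef_pos": TCP position; "ee_rot": TCP orientation; "contact_force": force on the tool from outside, world axes, zero at the start; "wrist_torque": the same for the moment, N m; "gripper_width": finger opening in mm.
Only numpy, scipy, OpenCV 4.12 (cv2) and the standard library are available. Lean on these libraries where they do the work, as an engineer would, in place of code of your own. Each camera call takes 0.05 s, during which the arm holds its last target. There are 200 camera calls.

## Working session

There is one attempt and no reset: what is moved stays moved. The work goes in short steps, Python scripts to look and compute and a tool call to move; the robot and the scene stay as the last step left them, time stands still between calls to the robot, and variables do not carry over. Pictures are saved under pics/ and viewed, about 8 in all and at most 12, crops included, and the job is handed in when it is done.

Besides the shell and the picture viewer there is one more tool, called after "Emit:" as name([rows], argument=value, ...), one row to a line, values as JSON. move_arm: Moves the arm, as the interface text tells. Its arguments: {"type":"object","properties":{"increments":{"type":"array"}},"required":["increments"]}

```bash
mkdir -p pics
cat > h.py <<'E'
import numpy as np, cv2
from scipy.spatial.transform import Rotation as R
from workcell import readout, snapshot, get_calibration, order, ctrl
def st():
    s=readout.observe(); return s
def camT(name,s=None):
    c=get_calibration(name); K=np.array(c["K"])
    if "hand_eye" in c:
        s=s or st(); q=s["ee_rot"]; T=np.eye(4); T[:3,:3]=R.from_quat([q[1],q[2],q[3],q[0]]).as_matrix(); T[:3,3]=s["eef_pos"]
        return K,T@np.array(c["hand_eye"])
    T=np.eye(4); T[:3,:3]=R.from_rotvec(np.ravel(c["rvec"])).as_matrix(); T[:3,3]=np.ravel(c["tvec"])
    return K,np.linalg.inv(T)
def cloud(K,T,d):
    v,u=np.mgrid[:d.shape[0],:d.shape[1]]
    p=np.stack([(u-K[0,2])/K[0,0]*d,(v-K[1,2])/K[1,1]*d,d],-1)
    P=p@T[:3,:3].T+T[:3,3]; P[d<=0]=np.nan
    return P
def proj(K,T,p):
    q=np.linalg.inv(T)@np.append(p,1); q=K@q[:3]; return q[:2]/q[2]
def grab(name,f):
    s=st(); K,T=camT(name,s); im,d=snapshot(name); cv2.imwrite(f"pics/{f}.png",im); np.savez(f"pics/{f}.npz",im=im,d=d,K=K,T=T); return im,d,K,T,cloud(K,T,d)
E
python3 - <<'E'
from h import *
a=grab("scene","s0");b=grab("top","t0")
cv2.imwrite("pics/both.png",cv2.resize(np.hstack([a[0],b[0]]),(800,300)))
print(st(),ctrl.hold_point_z)
for x in(a,b): print(x[2],x[3].round(3))
E
```

```text
{'time_s': 0.1, 'joint_positions': array([-1.19397345e+00,  3.20247277e-01,  1.56555111e+00, -2.91575029e-06,
        1.25739426e+00, -1.99840898e-02]), 'joint_velocities': array([ 0.00151241, -0.00018222, -0.00313357, -0.00099766, -0.00062548,
        0.00030219]), 'tau': array([ 1.15902360e-03, -4.13331628e+01, -2.32510239e+01,  7.29664508e-02,
        4.21174883e-02, -5.74164801e-05]), 'eef_pos': array([ 222.17950941, -530.18571512,  403.99531807]), 'ee_rot': array([-0.13881759, -0.69313348, -0.13993064,  0.69333619]), 'contact_force': array([-0.22977775,  0.50661694, -0.43074355]), 'wrist_torque': array([-0.00502286,  0.02406987, -0.06405225]), 'gripper_width': 91.0651310770186} 172.0
[[538.9469983    0.         275.91247301]
 [  0.         538.9469983  209.88201056]
 [  0.           0.           1.        ]] [[ 7.290000e-01  5.250000e-01 -4.390000e-01  1.066438e+03]
 [ 6.840000e-01 -5.680000e-01  4.570000e-01 -6.193150e+02]
 [-9.000000e-03 -6.340000e-01 -7.740000e-01  1.008404e+03]
 [ 0.000000e+00  0.000000e+00  0.000000e+00  1.000000e+00]]
[[428.93022673   0.         285.36913215]
 [  0.         428.93022673 210.62820735]
 [  0.           0.           1.        ]] [[ 1.300000e-02 -9.800000e-01  1.990000e-01  3.702830e+02]
 [-1.000000e+00 -1.500000e-02 -7.000000e-03 -7.331300e+01]
 [ 1.000000e-02 -1.990000e-01 -9.800000e-01  1.106902e+03]
 [ 0.000000e+00  0.000000e+00  0.000000e+00  1.000000e+00]]
```

View pics/t0.png

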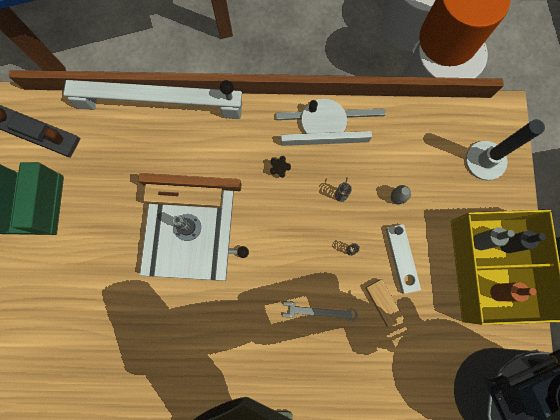

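View pics/s0.png

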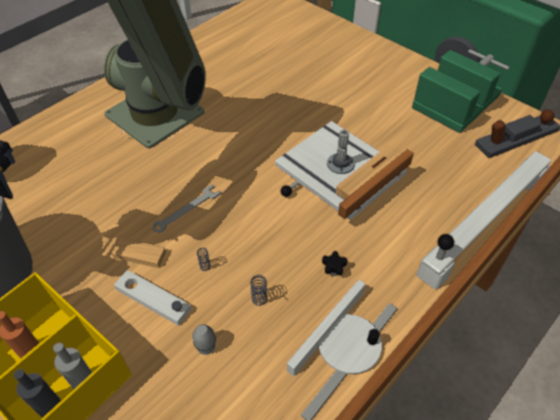

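The top view shows the big spring near (345,190), the plain spring near (351,248) and the post near (185,226). The scene view shows the big spring at (259,290) and the post at (342,148).

```bash
cat > m.py <<'E'
from h import *
for f,bs in (("t0",dict(spring=(325,172,360,208),post=(155,205,210,248),plain=(330,235,365,262))),("s0",dict(spring=(245,270,278,310),post=(325,120,362,178)))):
    z=np.load(f"pics/{f}.npz");P=cloud(z["K"],z["T"],z["d"])
    for n,(a,b,c,d) in bs.items():
        Q=P[b:d,a:c].reshape(-1,3);Q=Q[~np.isnan(Q[:,0])]
        print(f,n,"zmax",np.sort(Q[:,2])[-5:].round(0))
        for lo,hi in ((8,30),(30,60),(60,85),(60,72),(75,140),(140,160)):
            S=Q[(Q[:,2]>lo)&(Q[:,2]<hi)]
            if len(S)>2: print(lo,hi,len(S),S.mean(0).round(1),S.min(0).round(1),S.max(0).round(1))
z=np.load("pics/t0.npz");im=z["im"]
for n,c in (("spring",im[165:215,315:365]),("post",im[195:255,145:245])): cv2.imwrite(f"pics/c_{n}.png",c)
A=cv2.resize(im[165:225,310:370],(400,400),interpolation=3);B=cv2.resize(im[195:255,150:210],(400,400),interpolation=3)
cv2.imwrite("pics/crops.png",np.hstack([A,B]))
E
python3 m.py
```

```text
t0 spring zmax [75. 75. 75. 75. 77.]
8 30 48 [ 637.5 -227.9   19. ] [ 623.6 -243.     8. ] [ 655.2 -211.6   29.8]
30 60 70 [ 638.4 -227.9   44.9] [ 623.1 -243.1   30.5] [ 654.6 -210.9   59.7]
60 85 71 [ 640.4 -227.1   70.1] [ 622.2 -243.8   60.1] [ 668.1 -211.    76.5]
60 72 44 [ 639.8 -226.4   68.1] [ 622.2 -243.8   60.1] [ 660.7 -211.2   72. ]
t0 post zmax [155. 155. 156. 156. 156.]
30 60 2048 [541.4 177.7  46.6] [488.  106.8  39.2] [596.8 248.6  59.9]
60 85 147 [540.5 154.5  67.9] [519.3 107.8  60.4] [593.4 182.2  83.3]
60 72 133 [541.1 154.5  66.8] [519.3 107.8  60.4] [593.4 182.2  71.7]
75 140 77 [534.5 155.9 107.7] [527.3 150.9  75.4] [550.1 167.7 140. ]
140 160 92 [538.2 161.7 150.9] [527.4 151.3 140.9] [550.7 173.3 156.4]
t0 plain zmax [60. 60. 60. 61. 61.]
8 30 29 [ 492.1 -249.7   19.4] [ 480.6 -261.8    8.2] [ 503.3 -239.    29.4]
30 60 55 [ 492.2 -250.7   47.7] [ 480.7 -263.    30.3] [ 504.4 -238.5   59.8]
60 85 4 [ 496.5 -254.    60.5] [ 489.  -260.2   60.2] [ 501.4 -240.4   60.8]
60 72 4 [ 496.5 -254.    60.5] [ 489.  -260.2   60.2] [ 501.4 -240.4   60.8]
s0 spring zmax [75. 75. 75. 75. 76.]
8 30 73 [ 638.5 -229.9   18.9] [ 619.5 -243.2    8. ] [ 652.2 -211.5   29.8]
30 60 131 [ 636.  -228.5   45.9] [ 618.8 -243.7   30.5] [ 651.7 -209.5   59.7]
60 85 110 [ 636.9 -226.6   69.6] [ 617.7 -244.2   60.1] [ 664.1 -210.2   75.8]
60 72 66 [ 636.2 -225.7   67.1] [ 617.7 -244.2   60.1] [ 664.1 -210.2   71.9]
s0 post zmax [156. 156. 156. 156. 157.]
30 60 1257 [511.9 197.4  47.8] [415.3 103.7  38.7] [575.8 275.2  59.8]
60 85 277 [563.2 152.   71.3] [514.9 119.5  60.2] [616.4 186.4  84.9]
60 72 142 [546.6 156.5  67.3] [514.9 125.5  60.2] [609.  186.4  71.9]
75 140 223 [547.7 155.5 103.3] [525.4 122.5  75. ] [616.4 172.2 139.8]
140 160 93 [537.9 161.  149.9] [525.1 148.9 140.5] [548.  175.4 156.6]
```

View pics/crops.png

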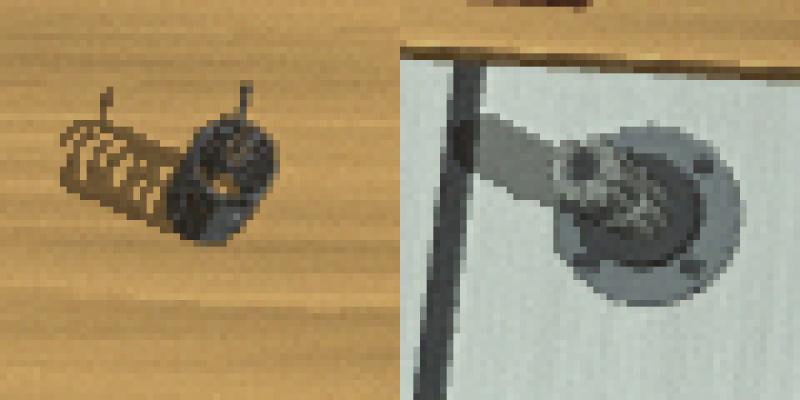

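The crop shows the spring's upper tail pointing about world +x (tip at top right of the coil). It also shows the post on its flange. I'll look at both from close by with the wrist camera.

Run:
```python
from h import *
s=st();q=s["ee_rot"];M=R.from_quat([q[1],q[2],q[3],q[0]]).as_matrix();print(M.round(3));print(np.array(get_calibration("wrist")["hand_eye"]).round(3),get_calibration("wrist")["K"])
z=np.load("pics/t0.npz");P=cloud(z["K"],z["T"],z["d"])
# plate yaw: plate-level points
m=(abs(P[...,2]-46.5)<4)&(P[...,0]>420)&(P[...,0]<680)&(P[...,1]>20)&(P[...,1]<300)
r=cv2.minAreaRect(P[m][:,:2].astype(np.float32));print(r)
def tgt(p): return (M.T@(np.array(p)-s["eef_pos"])/1000).round(4)
print(tgt([590,-240,430]), tgt([640,-227,400]))
```

```text
[[-0.001  0.386 -0.922]
 [ 0.001 -0.922 -0.386]
 [-1.    -0.002 -0.   ]]
[[  0.     -0.244   0.97   21.474]
 [  1.      0.     -0.      0.362]
 [ -0.      0.97    0.244 -67.136]
 [  0.      0.      0.      1.   ]] [[351.95729758   0.         273.23640405]
 [  0.         351.95729758 201.04620664]
 [  0.           0.           1.        ]]
((537.958984375, 153.30029296875), (234.12147521972656, 240.3804168701172), 88.46121215820312)
[-0.0258 -0.1255 -0.4514] [ 0.0042 -0.1181 -0.5025]
```

Emit:
move_arm([
  [0,[0,-0.011,-0.048],[-8,0,0]],
  [0,[0,-0.022,-0.096],[-16,0,0]],
  [0,[0,-0.033,-0.144],[-24,0,0]],
  [0,[0,-0.044,-0.192],[-32,0,0]],
  [0,[0,-0.055,-0.24],[-40,0,0]],
])

```text
time_s: 0.6
eef_pos: [423.5, -385.3, 403.8]
ee_rot: [0.369, 0.603, 0.37, -0.603]
contact_force: [0.4, -0.7, 0.1]
gripper_width: 91.1
```

```bash
cat >> h.py <<'E'
def M():
    s=st();q=s["ee_rot"];return R.from_quat([q[1],q[2],q[3],q[0]]).as_matrix(),s
def tgt(p,jaw=None):
    m,s=M();d=m.T@(np.array(p)-s["eef_pos"])/1000
    y=np.degrees(np.arctan2(m[1,1],m[0,1]))
    rv=None
    if jaw is not None:
        a=np.radians(jaw);Y=np.array([np.cos(a),np.sin(a),0]);X=np.array([0,0,-1.]);D=np.stack([X,Y,np.cross(X,Y)],1)
        rv=np.degrees(R.from_matrix(m.T@D).as_rotvec()).round(2)
    print("t",round(s["time_s"],2),"pos",s["eef_pos"].round(1),"jaw",y.round(1),"tiltx",m[:,0].round(3),"j",s["joint_positions"].round(2),"F",s["contact_force"].round(1),"W",s["gripper_width"].round(1)); print("shift",d.round(4),"turn",rv)
E
python3 -c "
from h import *
tgt([637.5,-227.5,400],60)"
```

```text
Traceback (most recent call last):
  File "h.py", line 31, in tgt
    print("t",round(s["time_s"],2),"pos",s["eef_pos"].round(1),"jaw",y.round(1),"tiltx",m[:,0].round(3),"j",s["joint_positions"].round(2),"F",s["contact_force"].round(1),"W",s["gripper_width"].round(1)); print("shift",d.round(4),"turn",rv)
                                                                                                                                                                              ^^^^^^^^^^^^^^^^^^^^^^^^
AttributeError: 'float' object has no attribute 'round'
```

```bash
sed -i 's/s\["gripper_width"\].round(1)/round(s["gripper_width"],1)/' h.py
python3 -c "
from h import *
tgt([637.5,-227.5,400],60)"
```

```text
t 0.6 pos [ 423.5 -385.3  403.8] jaw -26.9 tiltx [-0.001  0.002 -1.   ] j [-0.76  0.32  1.57  0.    1.26 -0.29] F [ 0.4 -0.7  0.1] W 91.1
shift [ 0.0038  0.1193 -0.2376] turn [-8.695e+01 -1.300e-01  3.000e-02]
```

Emit:
move_arm([
  [0,[0,0.022,-0.044],[-8.5,0,0]],
  [0,[0,0.044,-0.088],[-17,0,0]],
  [0,[0,0.066,-0.132],[-25.5,0,0]],
  [0,[0,0.088,-0.176],[-34,0,0]],
  [0,[0.002,0.11,-0.22],[-42.5,0,0]],
])

```text
time_s: 1.1
eef_pos: [622.7, -237.5, 401.6]
ee_rot: [0.564, 0.426, 0.565, -0.426]
contact_force: [0.7, -0.6, 0.2]
gripper_width: 91.2
```

```bash
python3 -c "
from h import *
tgt([637.5,-227.5,400],60)"
```

```text
t 1.1 pos [ 622.7 -237.5  401.6] jaw 15.9 tiltx [-0.001  0.002 -1.   ] j [-0.38  0.47  1.34  0.    1.34 -0.66] F [ 0.7 -0.6  0.2] W 91.2
shift [ 0.0016  0.017  -0.0056] turn [-44.09  -0.13  -0.  ]
```

Emit:
move_arm([
  [0,[0.002,0.017,-0.006],[-8.5,0,0]],
  [0,[0.002,0.017,-0.006],[-17,0,0]],
  [0,[0.002,0.017,-0.006],[-25.5,0,0]],
  [0,[0.002,0.017,-0.006],[-34,0,0]],
  [0,[0.002,0.017,-0.006],[-42,0,0]],
])

```text
time_s: 1.6
eef_pos: [637.5, -226.9, 398.8]
ee_rot: [0.679, 0.194, 0.681, -0.193]
contact_force: [0.4, -0.3, -0.4]
gripper_width: 91.1
```

Emit:
move_arm([
  [0,[0,0,0],[-2,0,0]],
  [0,[0,0,0],[-2,0,0]],
])

```text
time_s: 1.8
eef_pos: [637.5, -226.8, 398.1]
ee_rot: [0.682, 0.182, 0.685, -0.181]
contact_force: [0.8, -0.0, -0.2]
gripper_width: 91.0
```

Run:
```python
from h import *
tgt([637.5,-227.5,400],60)
im,d,K,T,P=grab("wrist","w1")
uv=proj(K,T,[637.5,-227.5,72]);print(uv)
# rectify to world-aligned top view at z=71 plane: 4 px/mm, x up, y left
o=np.array([[637.5+x,-227.5+y,71] for x,y in((50,50),(50,-50),(-50,-50),(-50,50))])
src=np.float32([proj(K,T,p) for p in o]);dst=np.float32([[0,0],[500,0],[500,500],[0,500]])
H=cv2.getPerspectiveTransform(src,dst);r=cv2.warpPerspective(im,H,(500,500),flags=2)
cv2.imwrite("pics/w1r.png",r)
m=(P[...,2]>60)&(P[...,2]<90)&(np.hypot(P[...,0]-637,P[...,1]+227)<45)
Q=P[m];print(len(Q),Q.min(0),Q.max(0),np.median(Q,0))
```

```text
t 1.8 pos [ 637.5 -226.8  398.1] jaw 60.3 tiltx [-0.004  0.003 -1.   ] j [-0.36  0.49  1.32  0.    1.34 -1.41] F [ 0.8 -0.  -0.2] W 91.0
shift [-0.0019 -0.0006  0.0004] turn [ 0.27 -0.28 -0.02]
[273.76048419 194.78508137]
460 [ 620.3604781  -243.51933535   60.0130105 ] [ 666.6229884  -210.49959503   71.97382035] [ 637.84961735 -228.1205797    69.71664984]
```

View pics/w1r.png

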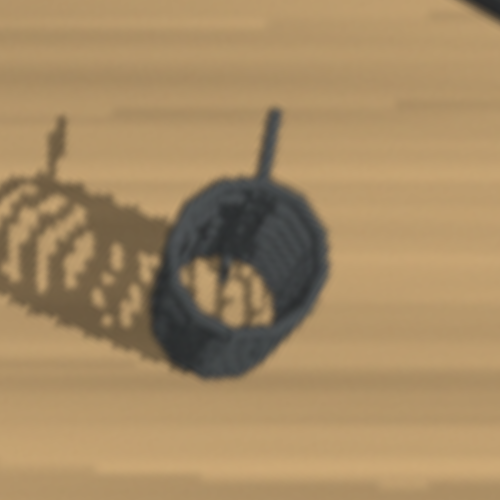

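The spring's top ring is centred near (248,256) in the rectified view and its tail tip is at (276,110). That puts the axis at about (636.4, -227.2) and the tail at yaw -10.7°. The jaw at 60.3° is 19° askew, which is allowed.

Emit:
move_arm([
  [0,[0.045,-0.0009,-0.0007],[0,-0.2,0]],
  [0,[0.09,-0.0009,-0.0007],[0,-0.2,0]],
  [0,[0.13,-0.0009,-0.0007],[0,-0.2,0]],
  [0,[0.155,-0.0009,-0.0007],[0,-0.2,0]],
  [0,[0.171,-0.0009,-0.0007],[0,-0.2,0]],
])

```text
time_s: 2.35
eef_pos: [635.0, -226.6, 224.1]
ee_rot: [0.681, 0.183, 0.685, -0.182]
contact_force: [-0.3, -0.9, -0.2]
gripper_width: 91.1
```

Run:
```python
from h import *
tgt([636.4,-227.2,227],60)
```

```text
t 2.35 pos [ 635.  -226.6  224.1] jaw 60.2 tiltx [-0.005  0.003 -1.   ] j [-0.36  0.62  1.54  0.    0.98 -1.41] F [-0.3 -0.9 -0.2] W 91.1
shift [-0.0029  0.0002  0.0015] turn [ 0.15 -0.32  0.02]
```

Emit:
move_arm([
  [0,[-0.003,0.0002,0.0015],[0,-0.3,0]],
  [0,[-0.003,0.0002,0.0015],[0,-0.3,0]],
  [0.5,[-0.003,0.0002,0.0015],[0,-0.3,0]],
  [0.7,[-0.003,0.0002,0.0015],[0,-0.3,0]],
  [0.8,[-0.003,0.0002,0.0015],[0,-0.3,0]],
])

```text
time_s: 2.85
eef_pos: [636.6, -227.2, 228.2]
ee_rot: [0.684, 0.182, 0.683, -0.182]
contact_force: [0.1, -0.8, -0.4]
gripper_width: 70.1
```

Emit:
move_arm([
  [0.9,[0,0,0],[0,0,0]],
  [1,[0,0,0],[0,0,0]],
  [1,[0,0,0],[0,0,0]],
  [1,[0,0,0],[0,0,0]],
])

```text
time_s: 3.25
eef_pos: [636.6, -227.2, 228.3]
ee_rot: [0.684, 0.182, 0.683, -0.182]
contact_force: [0.2, -0.1, -0.7]
gripper_width: 38.4
```

Run:
```python
from h import *
tgt([636.4,-227.2,330],60)
```

```text
t 3.25 pos [ 636.6 -227.2  228.3] jaw 60.2 tiltx [ 0.001 -0.001 -1.   ] j [-0.36  0.61  1.54 -0.    0.99 -1.41] F [ 0.2 -0.1 -0.7] W 38.4
shift [-0.1017 -0.     -0.    ] turn [0.15 0.08 0.  ]
```

Emit:
move_arm([
  [1,[0,0,0],[0,0,0]],
  [1,[0,0,0],[0,0,0]],
])

```text
time_s: 3.45
eef_pos: [636.6, -227.2, 228.3]
ee_rot: [0.684, 0.182, 0.683, -0.182]
contact_force: [0.9, 0.6, 0.5]
gripper_width: 32.1
```

Emit:
move_arm([
  [1,[-0.015,0,0],[0,0,0]],
  [1,[-0.05,0,0],[0,0,0]],
  [1,[-0.1,0,0],[0,0,0]],
  [1,[-0.145,0,0],[0,0,0]],
  [1,[-0.19,0,0],[0,0,0]],
])

```text
time_s: 3.95
eef_pos: [635.8, -226.9, 421.4]
ee_rot: [0.684, 0.182, 0.682, -0.182]
contact_force: [0.9, -1.2, -1.7]
gripper_width: 32.1
```

Run:
```python
from h import *
tgt([539,161,430],60)
```

```text
t 3.95 pos [ 635.8 -226.9  421.4] jaw 60.1 tiltx [ 0.002 -0.001 -1.   ] j [-0.36  0.47  1.28 -0.    1.38 -1.41] F [ 0.9 -1.2 -1.7] W 32.1
shift [-0.0093  0.2882 -0.2771] turn [ 0.15  0.15 -0.01]
```

Emit:
move_arm([
  [1,[-0.005,0.038,-0.028],[0,0,0]],
  [1,[-0.005,0.077,-0.056],[0,0,0]],
  [1,[-0.005,0.116,-0.084],[0,0,0]],
  [1,[-0.005,0.155,-0.112],[0,0,0]],
  [1,[-0.005,0.194,-0.141],[0,0,0]],
])

```text
time_s: 4.45
eef_pos: [609.3, 13.2, 427.3]
ee_rot: [0.685, 0.182, 0.682, -0.182]
contact_force: [0.0, -0.8, -0.9]
gripper_width: 31.7
```

Run:
```python
from h import *
tgt([597,127,425],60)
```

```text
t 4.45 pos [609.3  13.2 427.3] jaw 60.1 tiltx [ 0.004 -0.001 -1.   ] j [ 0.    0.36  1.44 -0.    1.33 -1.05] F [ 0.  -0.8 -0.9] W 31.7
shift [ 0.0022  0.0925 -0.0674] turn [ 0.12  0.22 -0.05]
```

Emit:
move_arm([
  [1,[0.002,0.04,-0.03],[0,0,0]],
  [1,[0.002,0.075,-0.055],[0,0.1,0]],
  [1,[0.02,0.092,-0.067],[0,0.2,0]],
  [1,[0.06,0.092,-0.067],[0,0.2,0]],
  [1,[0.087,0.092,-0.067],[0,0.2,0]],
])

```text
time_s: 4.95
eef_pos: [596.6, 127.3, 339.4]
ee_rot: [0.683, 0.182, 0.683, -0.181]
contact_force: [-0.2, -0.2, -0.6]
gripper_width: 32.1
```

Emit:
move_arm([
  [1,[0,0,0],[0,0,0]],
  [1,[0,0,0],[0,0,0]],
])

```text
time_s: 5.15
eef_pos: [596.7, 127.4, 340.4]
ee_rot: [0.684, 0.182, 0.683, -0.181]
contact_force: [-0.6, 0.2, -0.7]
gripper_width: 32.2
```

Run:
```python
from h import *
tgt([597,127,340],60)
im,d,K,T,P=grab("wrist","w2")
def rect(c,z,h,n):
    o=np.array([[c[0]+x,c[1]+y,z] for x,y in((h,h),(h,-h),(-h,-h),(-h,h))])
    src=np.float32([proj(K,T,p) for p in o]);H=cv2.getPerspectiveTransform(src,np.float32([[0,0],[n,0],[n,n],[0,n]]));return cv2.warpPerspective(im,H,(n,n),flags=2)
A=rect((539,161),152,25,400);u=proj(K,T,[597,127,340-172-40]);print("post px",proj(K,T,[539,161,152]),"springbottom",proj(K,T,[597,127,112]))
B=im[0:400,80:480]
cv2.imwrite("pics/w2r.png",np.hstack([A,B]))
m=(P[...,2]>147)&(P[...,2]<158)&(np.hypot(P[...,0]-539,P[...,1]-161)<30)
Q=P[m];print(len(Q),Q.min(0),Q.max(0),np.median(Q,0));print(cv2.minEnclosingCircle(Q[:,:2].astype(np.float32)))
```

```text
t 5.15 pos [596.7 127.4 340.4] jaw 60.2 tiltx [ 0.001  0.    -1.   ] j [ 0.19  0.42  1.58  0.    1.14 -0.86] F [-0.6  0.2 -0.7] W 32.2
shift [ 0.0004 -0.0002  0.0005] turn [ 0.24  0.02 -0.04]
post px [276.91436767 117.60659072] springbottom [274.66971926 228.26837592]
1928 [525.09141624 151.96244219 147.16285338] [548.55809467 175.60468542 152.68466801] [536.06287723 163.29033678 150.48430463]
((536.954345703125, 163.8769989013672), 11.94609260559082)
```

View pics/w2r.png

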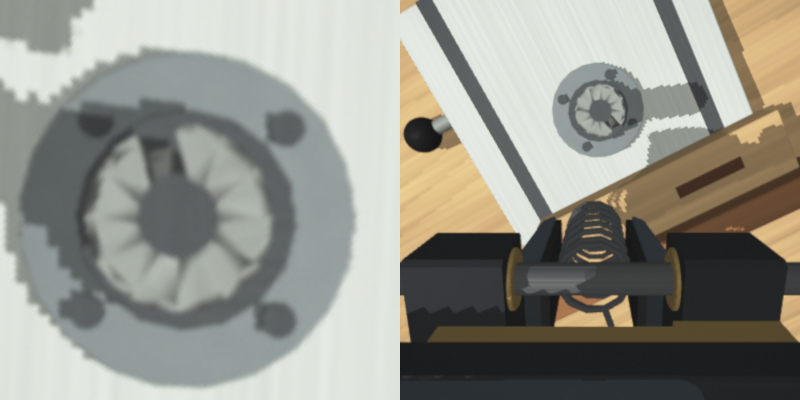

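The left panel shows the upper slot at about (158,131), against the collar centre (178,215). That is about +14° from world x, with the post axis near (537, 163.8). The right panel shows the spring held, with its tail at (610,325). I'll check both numerically.

Run:
```python
from h import *
z=np.load("pics/w2.npz");K,T,d=z["K"],z["T"],z["d"];P=cloud(K,T,d)
c=np.array([536.95,163.88])
rel=P[...,:2]-c;r=np.hypot(*np.moveaxis(rel,-1,0));a=np.degrees(np.arctan2(rel[...,1],rel[...,0]))
for rr in ((7,9),(9,11),(11,13)):
    m=(r>rr[0])&(r<rr[1])&(P[...,2]<142)&(abs(a)<90)&(P[...,2]>60)
    print(rr,m.sum(),np.sort(a[m]).round(0)[:40],P[...,2][m].round(0)[:20])
# shoulder circle
m=(abs(P[...,2]-67)<4)&(r<27)&(r>16);Q=P[m]
A=np.c_[2*Q[:,:2],np.ones(len(Q))]
print("n sh",len(Q),cv2.minEnclosingCircle(Q[:,:2].astype(np.float32)),np.median(Q[:,2]))
a0=np.radians(-10.7)
for rad in(17,31):print("pred tail",proj(K,T,[596.7+rad*np.cos(a0),127.4+rad*np.sin(a0),182.6]))
print("axis top",proj(K,T,[596.7,127.4,184]))
# bottom ring pixels
m=(P[...,2]>100)&(P[...,2]<130)&(np.hypot(P[...,0]-596.7,P[...,1]-127.4)<24)
Q=P[m];print("spring low",len(Q),Q.min(0).round(1),Q.max(0).round(1))
im=z["im"];c1=cv2.resize(im[190:340,200:350],(600,600),interpolation=2);cv2.imwrite("pics/w2s.png",c1)
# plate yaw: groove/edges by plate level rectangle
z=np.load("pics/t0.npz");
```

```text
(7, 9) 16 [ 1. 15. 17. 17. 20. 23. 23. 26. 28. 29. 31. 31. 32. 33. 34. 34.] [116. 130. 104. 104. 118. 132. 103. 104. 104. 132. 103. 104. 103.  99.
 105.  67.]
(9, 11) 38 [ 3.  4.  5.  6.  8.  9. 10. 11. 11. 12. 12. 12. 13. 14. 14. 15. 15. 17.
 17. 19. 19. 20. 21. 22. 23. 24. 25. 26. 27. 28. 28. 28. 29. 29. 29. 30.
 30. 31.] [104. 118. 103. 104. 104. 119. 132.  76. 103. 104. 105. 102. 104. 120.
 134.  67.  66.  64.  91. 104.]
(11, 13) 18 [ 5.  6.  7.  8.  9. 10. 10. 11. 13. 15. 17. 19. 21. 23. 25. 27. 27. 28.] [102. 120. 103. 100. 121. 134.  66.  65. 103. 100.  65.  66.  78. 103.
 102.  66.  91. 101.]
n sh 794 ((537.0775756835938, 163.9945526123047), 20.960771560668945) 65.57218815228458
pred tail [288.72225832 314.37540416]
pred tail [298.67902967 340.8867417 ]
axis top [276.07837912 282.17632343]
spring low 777 [579.4 111.8 110.3] [612.5 143.7 130. ]
```

View pics/w2s.png

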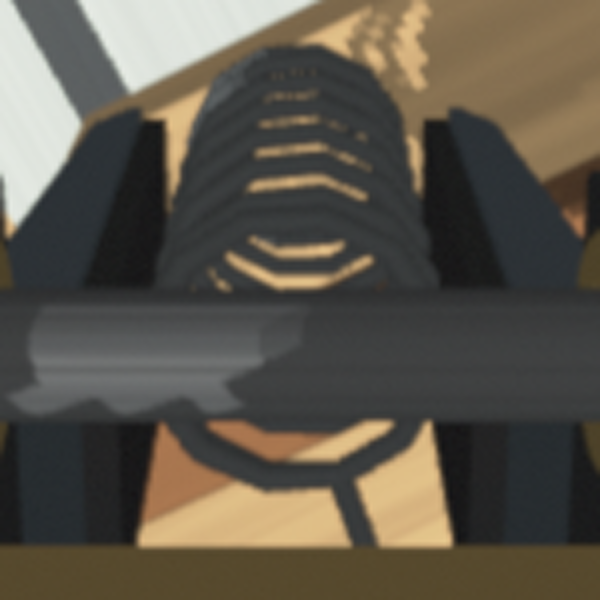

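Pred and observed tail slopes agree, so the tail yaw is still -10.7°. The depth points put the slot at 3 to 31° at r≈10, so its centre is about 17°. I'll lift, move over the post and turn +27°.

Emit:
move_arm([
  [1,[-0.045,0,0],[-5,0,0]],
  [1,[-0.061,0,-0.01],[-10,0,0]],
  [1,[-0.061,0.001,-0.03],[-15,0,0]],
  [1,[-0.061,0.002,-0.055],[-21,0,0]],
  [1,[-0.061,0.0023,-0.0695],[-27,0,0]],
])

```text
time_s: 5.7
eef_pos: [536.8, 164.1, 405.3]
ee_rot: [0.709, 0.017, 0.704, -0.015]
contact_force: [0.9, -0.5, -0.9]
gripper_width: 32.4
```

Emit:
move_arm([
  [1,[0,0,0],[0,0,0]],
  [1,[0,0,0],[0,0,0]],
])

```text
time_s: 5.9
eef_pos: [537.1, 164.0, 407.7]
ee_rot: [0.711, 0.018, 0.703, -0.015]
contact_force: [-0.2, 0.1, -0.8]
gripper_width: 31.9
```

Run:
```python
from h import *
tgt([537.5,163.9,385],87.7)
```

```text
t 5.9 pos [537.1 164.  407.7] jaw 87.4 tiltx [ 0.012  0.004 -1.   ] j [ 0.28  0.29  1.59  0.    1.24 -1.25] F [-0.2  0.1 -0.8] W 31.9
shift [ 0.0227 -0.0001  0.0001] turn [-0.34  0.69 -0.23]
```

Emit:
move_arm([
  [1,[0.008,0,0.0002],[-0.3,0.7,-0.2]],
  [1,[0.016,0,0.0002],[-0.3,0.7,-0.2]],
  [1,[0.022,0,0.0002],[-0.3,0.7,-0.2]],
  [1,[0.022,0,0.0002],[-0.3,0.7,-0.2]],
])

```text
time_s: 6.3
eef_pos: [537.6, 163.7, 383.9]
ee_rot: [0.706, 0.015, 0.708, -0.015]
contact_force: [0.4, 0.5, -1.2]
gripper_width: 32.3
```

Run:
```python
from h import *
tgt([537.5,163.9,372],87.7)
```

```text
t 6.3 pos [537.6 163.7 383.9] jaw 87.6 tiltx [-0.003 -0.    -1.   ] j [ 0.27  0.31  1.63  0.    1.2  -1.25] F [ 0.4  0.5 -1.2] W 32.3
shift [ 0.0119  0.0002 -0.0001] turn [-0.09 -0.19  0.03]
```

Emit:
move_arm([
  [1,[0.003,0,0],[0,-0.2,0]],
  [1,[0.006,0,0],[0,-0.2,0]],
  [1,[0.008,0,0],[0,-0.2,0]],
  [1,[0.008,0,0],[0,-0.2,0]],
])

```text
time_s: 6.7
eef_pos: [537.6, 163.7, 375.6]
ee_rot: [0.707, 0.014, 0.707, -0.015]
contact_force: [-0.6, -0.3, -0.8]
gripper_width: 32.1
```

Run:
```python
from h import *
tgt([537.5,163.9,372],87.7); print(st()["wrist_torque"].round(2))
```

```text
t 6.7 pos [537.6 163.7 375.6] jaw 87.6 tiltx [-0.    -0.001 -1.   ] j [ 0.28  0.32  1.64 -0.    1.18 -1.25] F [-0.6 -0.3 -0.8] W 32.1
shift [ 0.0036  0.0002 -0.0001] turn [-0.09 -0.02  0.04]
[ 0.08 -0.15  0.03]
```

Emit:
move_arm([
  [1,[0.002,0,0],[0,0,0]],
  [1,[0.004,0,0],[0,0,0]],
  [1,[0.006,0,0],[0,0,0]],
  [1,[0.006,0,0],[0,0,0]],
])

```text
time_s: 7.1
eef_pos: [537.5, 163.7, 369.3]
ee_rot: [0.707, 0.014, 0.707, -0.015]
contact_force: [-0.4, 0.0, -0.1]
gripper_width: 32.2
```

Emit:
move_arm([
  [1,[0,0,0],[0,0,0]],
])

```text
time_s: 7.2
eef_pos: [537.5, 163.7, 369.3]
ee_rot: [0.707, 0.014, 0.707, -0.015]
contact_force: [0.7, -0.4, -1.0]
gripper_width: 31.9
```

Emit:
move_arm([
  [1,[0.003,0,0],[0,0,0]],
  [1,[0.006,0,0],[0,0,0]],
  [1,[0.009,0,0],[0,0,0]],
  [1,[0.012,0,0],[0,0,0]],
  [1,[0.014,0,0],[0,0,0]],
])

```text
time_s: 7.7
eef_pos: [537.4, 163.7, 354.9]
ee_rot: [0.706, 0.014, 0.707, -0.015]
contact_force: [-0.3, -0.0, -0.9]
gripper_width: 32.1
```

Run:
```python
from h import *
tgt([537.5,163.8,339],87.6); print(st()["wrist_torque"].round(2))
```

```text
t 7.7 pos [537.4 163.7 354.9] jaw 87.6 tiltx [-0.001 -0.001 -1.   ] j [ 0.28  0.34  1.67 -0.    1.14 -1.25] F [-0.3 -0.  -0.9] W 32.1
shift [0.0159 0.0001 0.0001] turn [ 0.02 -0.08  0.06]
[ 0.13 -0.15  0.02]
```

Emit:
move_arm([
  [1,[0.003,0,0],[0,0,0]],
  [1,[0.006,0,0],[0,0,0]],
  [1,[0.009,0,0],[0,0,0]],
  [1,[0.012,0,0],[0,0,0]],
  [1,[0.015,0,0],[0,0,0]],
])

```text
time_s: 8.2
eef_pos: [537.4, 163.6, 339.6]
ee_rot: [0.706, 0.014, 0.707, -0.015]
contact_force: [1.1, -0.5, 0.5]
gripper_width: 31.9
```

Emit:
move_arm([
  [1,[0.0015,0,0],[0,0,0]],
  [1,[0.003,0,0],[0,0,0]],
  [1,[0.003,0,0],[0,0,0]],
])

```text
time_s: 8.5
eef_pos: [537.4, 163.6, 336.4]
ee_rot: [0.706, 0.014, 0.708, -0.015]
contact_force: [0.1, -0.0, -0.8]
gripper_width: 32.2
```

Emit:
move_arm([
  [1,[0.0015,0,0],[0,0,0]],
  [1,[0.003,0,0],[0,0,0]],
  [1,[0.003,0,0],[0,0,0]],
])

```text
time_s: 8.8
eef_pos: [537.4, 163.6, 333.4]
ee_rot: [0.706, 0.014, 0.708, -0.015]
contact_force: [-0.1, -0.7, 0.4]
gripper_width: 32.1
```

Emit:
move_arm([
  [1,[0.001,0,0],[0,0,0]],
  [1,[0.002,0,0],[0,0,0]],
  [1,[0.002,0,0],[0,0,0]],
])

```text
time_s: 9.1
eef_pos: [537.4, 163.6, 331.5]
ee_rot: [0.707, 0.014, 0.707, -0.015]
contact_force: [-0.2, -0.6, 0.4]
gripper_width: 32.2
```

Emit:
move_arm([
  [1,[0.001,0,0],[0,0,0]],
  [1,[0.002,0,0],[0,0,0]],
  [1,[0.002,0,0],[0,0,0]],
])

```text
time_s: 9.4
eef_pos: [537.5, 163.6, 329.7]
ee_rot: [0.707, 0.014, 0.707, -0.015]
contact_force: [-1.0, -1.4, 3.5]
gripper_width: 31.8
```

Upward force is +3.5 N, so the tail is resting on the lower collar. I'll turn it clockwise in small steps until it drops.

Emit:
move_arm([
  [1,[0,0,0],[3,0,0]],
  [1,[0,0,0],[6,0,0]],
  [1,[0,0,0],[9,0,0]],
  [1,[0,0,0],[9,0,0]],
])

```text
time_s: 9.8
eef_pos: [537.4, 163.6, 329.2]
ee_rot: [0.703, 0.07, 0.704, -0.071]
contact_force: [-0.5, -1.1, -0.5]
gripper_width: 31.9
```

Run:
```python
from h import *
tgt([537.5,163.7,329.5],70); print(st()["wrist_torque"].round(2))
```

```text
t 9.8 pos [537.4 163.6 329.2] jaw 78.6 tiltx [-0.002 -0.001 -1.   ] j [ 0.28  0.36  1.71 -0.    1.08 -1.1 ] F [-0.5 -1.1 -0.5] W 31.9
shift [-0.0003  0.0001  0.0001] turn [ 8.62 -0.07  0.1 ]
[ 0.05 -0.19 -0.01]
```

Emit:
move_arm([
  [1,[0.001,0,0],[0,0,0]],
  [1,[0.002,0,0],[0,0,0]],
  [1,[0.003,0,0],[0,0,0]],
  [1,[0.003,0,0],[0,0,0]],
])

```text
time_s: 10.2
eef_pos: [537.3, 163.5, 326.0]
ee_rot: [0.703, 0.069, 0.704, -0.071]
contact_force: [-0.3, -0.2, -0.9]
gripper_width: 32.4
```

Emit:
move_arm([
  [1,[0,0,0],[0,0,0]],
])

```text
time_s: 10.3
eef_pos: [537.3, 163.6, 325.9]
ee_rot: [0.703, 0.069, 0.704, -0.071]
contact_force: [-0.2, 0.2, -0.5]
gripper_width: 32.0
```

Emit:
move_arm([
  [1,[0.002,0,0],[0,0,0]],
  [1,[0.004,0,0],[0,0,0]],
  [1,[0.006,0,0],[0,0,0]],
  [1,[0.007,0,0],[0,0,0]],
])

```text
time_s: 10.7
eef_pos: [537.3, 163.6, 318.6]
ee_rot: [0.703, 0.069, 0.704, -0.071]
contact_force: [-0.1, -0.4, -0.3]
gripper_width: 31.8
```

Run:
```python
from h import *
tgt([537.5,163.7,297],78.6); print(st()["wrist_torque"].round(2))
im,d,K,T,P=grab("wrist","w3");c=proj(K,T,[537.4,163.6,90]);print(c)
cv2.imwrite("pics/w3c.png",cv2.resize(im[120:400,140:420],(600,600),interpolation=2))
```

```text
t 10.7 pos [537.3 163.6 318.6] jaw 78.6 tiltx [-0.002 -0.001 -1.   ] j [ 0.28  0.37  1.72 -0.    1.05 -1.1 ] F [-0.1 -0.4 -0.3] W 31.8
shift [0.0216 0.0002 0.0002] turn [ 0.05 -0.12  0.11]
[ 0.03 -0.1   0.  ]
[275.63838875 229.08698975]
```

View pics/w3c.png

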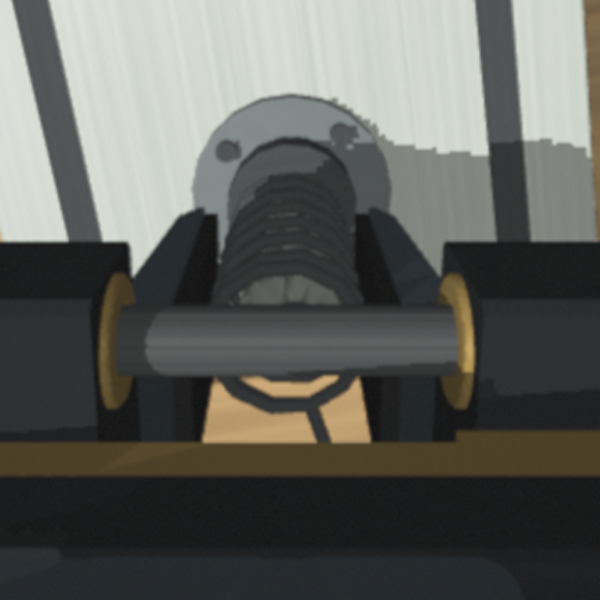

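The picture shows the spring round the post inside the fingers: bottom turn near (293,180), collar top at (290,290), tail unchanged. There is no load yet, so I'll go on down.

Emit:
move_arm([
  [1,[0.002,0,0],[0,0,0]],
  [1,[0.005,0,0],[0,0,0]],
  [1,[0.008,0,0],[0,0,0]],
  [1,[0.009,0,0],[0,0,0]],
])

```text
time_s: 11.15
eef_pos: [537.3, 163.6, 309.1]
ee_rot: [0.703, 0.069, 0.705, -0.071]
contact_force: [-0.1, 1.0, -0.5]
gripper_width: 32.1
```

Emit:
move_arm([
  [1,[0.002,0,0],[0,0,0]],
  [1,[0.004,0,0],[0,0,0]],
  [1,[0.006,0,0],[0,0,0]],
  [1,[0.006,0,0],[0,0,0]],
])

```text
time_s: 11.55
eef_pos: [537.3, 163.6, 302.9]
ee_rot: [0.703, 0.069, 0.705, -0.071]
contact_force: [1.1, -0.1, -1.4]
gripper_width: 32.1
```

Emit:
move_arm([
  [1,[0.002,0,0],[0,0,0]],
  [1,[0.004,0,0],[0,0,0]],
  [1,[0.006,0,0],[0,0,0]],
  [1,[0.006,0,0],[0,0,0]],
])

```text
time_s: 11.95
eef_pos: [537.2, 163.6, 296.5]
ee_rot: [0.703, 0.069, 0.705, -0.071]
contact_force: [0.7, 0.6, -1.6]
gripper_width: 32.4
```

Emit:
move_arm([
  [1,[0.001,0,0],[0,0,0]],
  [1,[0.002,0,0],[0,0,0]],
  [1,[0.002,0,0],[0,0,0]],
])

```text
time_s: 12.25
eef_pos: [537.3, 163.6, 294.6]
ee_rot: [0.703, 0.069, 0.705, -0.071]
contact_force: [0.8, 1.3, -0.5]
gripper_width: 32.3
```

Emit:
move_arm([
  [1,[0.001,0,0],[0,0,0]],
  [1,[0.002,0,0],[0,0,0]],
  [1,[0.002,0,0],[0,0,0]],
])

```text
time_s: 12.55
eef_pos: [537.3, 163.6, 292.8]
ee_rot: [0.703, 0.069, 0.705, -0.071]
contact_force: [-0.8, -0.2, 2.3]
gripper_width: 32.1
```

Contact comes at the expected seat height of about 295, with roughly 3 N. I'll ease up 2 mm, open and go up.

Emit:
move_arm([
  [1,[-0.0015,0,0],[0,0,0]],
  [1,[-0.0015,0,0],[0,0,0]],
  [0.6,[-0.0015,0,0],[0,0,0]],
  [0.4,[-0.0015,0,0],[0,0,0]],
  [0.3,[-0.0015,0,0],[0,0,0]],
])

```text
time_s: 13.05
eef_pos: [537.2, 163.6, 294.1]
ee_rot: [0.703, 0.069, 0.705, -0.071]
contact_force: [0.6, -0.1, -0.2]
gripper_width: 49.9
```

Emit:
move_arm([
  [0,[0,0,0],[0,0,0]],
  [0,[0,0,0],[0,0,0]],
  [0,[0,0,0],[0,0,0]],
  [0,[0,0,0],[0,0,0]],
  [0,[0,0,0],[0,0,0]],
])

```text
time_s: 13.55
eef_pos: [537.2, 163.6, 294.1]
ee_rot: [0.703, 0.069, 0.705, -0.071]
contact_force: [0.3, 0.8, 0.7]
gripper_width: 89.3
```

Emit:
move_arm([
  [0,[-0.01,0,0],[0,0,0]],
  [0,[-0.03,0,0],[0,0,0]],
  [0,[-0.055,0,0],[0,0,0]],
  [0,[-0.09,0,0],[0,0,0]],
  [0,[-0.13,0,0],[0,0,0]],
])

```text
time_s: 14.05
eef_pos: [537.3, 163.7, 425.3]
ee_rot: [0.702, 0.069, 0.705, -0.071]
contact_force: [1.3, 0.1, -0.6]
gripper_width: 91.1
```

Run:
```python
from h import *
tgt([537.5,163.7,420],78.6)
im,d,K,T,P=grab("wrist","w4");b=grab("scene","s1")
r=np.hypot(P[...,0]-537.3,P[...,1]-163.6)
Q=P[(r>13)&(r<19)&(P[...,2]>120)];print("spring top z",np.percentile(Q[:,2],[50,90,98]),len(Q))
Q=P[(r<11)&(P[...,2]>120)];print("post top z",np.percentile(Q[:,2],[50,90,98]))
Q=P[(r>20)&(r<35)&(P[...,2]>120)&(P[...,2]<150)];print("tail",len(Q),Q.mean(0) if len(Q) else 0)
Q=P[(r>18)&(r<20.5)&(P[...,2]<75)];print("shoulder",np.median(Q[:,2]))
cv2.imwrite("pics/fin.png",np.hstack([cv2.resize(im[100:360,140:400],(400,400),interpolation=2),cv2.resize(b[0][100:200,290:390],(400,400),interpolation=2)]))
```

```text
t 14.05 pos [537.3 163.7 425.3] jaw 78.6 tiltx [-0.005 -0.002 -1.   ] j [ 0.28  0.29  1.56 -0.    1.3  -1.1 ] F [ 1.3  0.1 -0.6] W 91.1
shift [0.0053 0.0001 0.0002] turn [ 0.04 -0.24  0.15]
spring top z [136.55506385 137.77338212 138.21009319] 488
post top z [150.59836614 151.51481742 152.04269095]
tail 40 [561.51260903 166.36063596 136.78394635]
shoulder 65.51225297265077
```

View pics/fin.png

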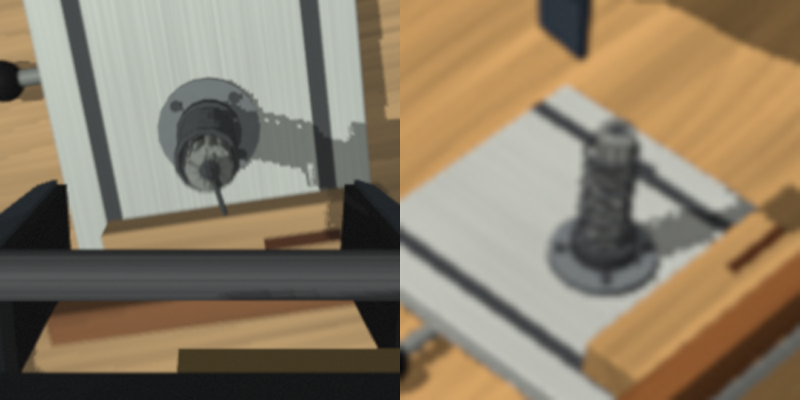

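The picture shows the spring standing on the shoulder with the collar top above it. Its top reads 138 mm, against 65.5 (shoulder) + 72 = 137.5, so it is fully home.

```bash
python3 -c "
from h import *
print(order.hand_in())"
```

```text
the job is handed in; nothing more can be done
None
```

The big tailed spring is refitted on the clamp post, fully home on the shoulder, and the job is handed in at about 14 s of the 72 s allowed.

- **Fitting:** I turned the tail to about 17° before lowering, and it went straight into the upper slot without a snag. It then rested on the lower collar at about 4 N. A 9° clockwise turn dropped it into the lower slot, and it slid down to the seat at about 3 N. I eased up about 1.5 mm, opened the gripper and withdrew.
- **Last checks:** The spring's top measures 138 mm, against about 137.5 mm expected from the measured shoulder plus the spring's 72 mm height. The post end stands about 13.5 mm above it (13 mm expected), and the fingers are clear.
- **Limits of the checks:** No check failed. The only disagreements were 1 to 2 mm differences between cameras, within their calibration. I did not measure the other parts again afterwards, but I felt no contact with any of them.

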